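# Push the wheel nut carrier to its next station

### The job

Push the carrier that holds the four chrome wheel nuts along its rail to the next station, between the two yellow posts, so that it sits in the detent there. Do not run it past the yellow station, and leave the carrier with the grey key case and the white mug where they are.

Things in the scene. Friction and masses are not known exactly. Their poses are not given: they have to be found in the camera images.
- nut_deck (a point): Carrier with 4 chrome wheel nuts (27 mm across, 32 mm tall): black block 50 mm wide, 126 mm long, 12 mm thick, red line across its middle. Point: centre of its top face, 35 mm above the shelf; +y along the rail to the yellow station. At its rear (-y) end a blue push plate, 46 mm wide, 35 to 85 mm above the shelf, rear face 63 mm behind this point. 0.5 kg, slides with 1.5 N of friction.
- station (a point): Yellow station: point on the nut rail's centre line between 2 yellow posts (45 mm tall, 37 mm to each side), 35 mm up; the carrier's point comes here, 80-130 mm from its start. A spring ball clicks into a notch under it: 5 N more push in the last 20 mm, then it draws in from 8 mm off. Green station 110 mm further on. Straight fixed rail 420 mm long, top 22 mm up, end stops 30 mm, clear above.
- case_deck (a point): The other carrier, same make, same blue push plate, on a second such rail nearer to or farther from the robot; it holds a grey plastic key case (44 x 92 mm, 33 mm tall) instead of nuts. Point: centre of its block's top face, 35 mm above the shelf. To be left alone.
- mug: White ceramic mug, 80 mm across, 92 mm tall, with a wooden stir stick standing out to 155 mm above the shelf; origin at the centre of its underside, z up. It stands loose to the left of the rails. To be left alone.

How it is judged (in metres and radians):
At the end, for the whole second after the job is handed in: The nut carrier's centre is within 10 mm of the yellow station along the rail and stays there; the key case carrier is within 15 mm of where it was; the mug is upright (within 0.3 rad) and within 30 mm of where it was (y of nut_deck in the frame of station between -0.01 and 0.01 m and not (distance of case_deck from where it was at the start of the episode above 0.015 m) and not (distance of mug from where it was at the start of the episode above 0.03 m or angle between mug's own z axis and vertical above 0.3 rad)); the robot touches nothing.
It fails at once if the nut carrier is run more than 20 mm past the yellow station (y of nut_deck in the frame of station above 0.02 m).
It fails at once if the key case carrier is moved more than 15 mm (distance of case_deck from where it was at the start of the episode above 0.015 m).
It fails at once if the mug is moved more than 30 mm or tipped more than 0.3 rad (distance of mug from where it was at the start of the episode above 0.03 m or angle between mug's own z axis and vertical above 0.3 rad).
It also fails if it takes over 35 s, if anything falls off the work surface, if the arm or the gripper's body presses on something with over 40 N, if the wrist force passes 120 N, or if a joint passes its speed limit or range.

### The arm

A 6-joint arm with a two-finger parallel gripper is mounted at the origin on the work surface. World frame = base frame: x ahead of the robot, y to its left, z up, the work surface at z = 0. Lengths are in mm, angles in rad, forces in N, time in s.
With the tool pointing down it reaches from about 300 to 775 mm from the base axis. Payload 14.6 kg.
Tool frame: the origin (TCP) lies between the finger pads; the fingertips stand 8 mm ahead of it and the grasp point (between the pads) lies 11 mm behind it; y points along the fingers, x is the direction in which the jaws open and shut, and the axes are right-handed (so a half turn about y gives the same grasp; the last joint's range is limited). The gripper opens to 94 mm and grips with 3 to 60 N. Pads are 16 mm wide; open, the fingers measure 119 mm over their backs; the gripper's body (75 mm by 177 mm) begins 78 mm behind the grasp point.
Start: joints at [-1.177, 0.3, 1.521, -0, 1.321, -0.067], TCP at [244.557, -492.627, 213.446] pointing down, gripper open.
Joint ranges: [-3.03, 3.03], [-0.79, 2.21], [0.23, 2.52], [-1.04, 4.18], [0, 3.07], [-2.55, 2.55]. Speed limits (rad/s): [2.22, 2.22, 2.57, 3.14, 3.14, 3.14].

### API

Orientations are given as [roll, pitch, yaw] about the fixed x, y, z axes, in that order (R = Rz(yaw) Ry(pitch) Rx(roll)).
In Python, from cell import read_state, imaging, order gives the robot as it stands. The module is installed in compiled form; this text tells all that it offers.
- The arm moves only by the shell command python3 -m handwheel 'ROWS' [FORCE]. ROWS is JSON, a list that holds one entry, the list of rows, each a list of 7 numbers: the shift along the tool's x, y, z in mm, then the turn, a rotation vector about the tool's x, y, z in degrees, then the opening, from -1 (shut) to 1 (fully open), so that 0 is half open. A call has 1 to 5 rows; each row is the pose to reach, as a shift and turn from the pose measured when the call began, along the tool's axes at that moment; what a row does not reach only later rows make up. A row lasts 1/12 s, in which the tool goes at most 41.7 mm and 7.16 degrees, less where a joint would pass 70% of its speed; a pose out of reach is approached as far as the arm can. A call with a gripper value outside its range is refused whole. The fingers move at their own pace and stop on an object; FORCE is the grip in N (left out, the last holds). Time passes only in rows, so rows that repeat a pose let the fingers close. It gives the time, the measured TCP pose, the force and the opening at its end, in the units of the state.
- read_state(): the state, without advancing time (a new reading comes with each control period).
- imaging.camera(name): name is "scene" or "top"; returns (picture, depth): 480x640x3 uint8, red, green, blue; 480x640 float32, mm along the optical axis (not along the pixel's ray), 0 where there is no reading.
- imaging.get_calibration(name): a dict with "mtx" (3x3 intrinsics, pixels), "dist" ([k1, k2, p1, p2, k3] as OpenCV has them; the pictures are not rectified), "world_from_camera" (4x4, takes a point from camera to world coordinates). Camera axes: x right, y down, z forward; pixel columns grow to the right and rows downward; lengths in mm; the calibration is good to about 2 mm. A picture is of the moment at which its call begins. get_calibration takes no time and is no camera call.
- order.sign_off(): hands the job in, once; it reports no verdict.
The state is a dict: "clock": time; "joints": joint angles; "qd": joint speeds; "effort": joint torques, N m; "eef_pos": TCP position; "eef_rot": TCP orientation; "wrist_force": force on the tool from outside, world axes, zero at the start; "moment": the same for the moment, N m; "finger_gap": finger opening in mm.
Only numpy, scipy, OpenCV 4.12 (cv2) and the standard library are available. Lean on these libraries where they do the work, as an engineer would, in place of code of your own. Each camera call takes 0.05 s, during which the arm holds its last target.

## Working session

There is one attempt and no reset: what is moved stays moved. The work goes in short steps, Python scripts to look and compute and a shell command to move; the robot and the scene stay as the last step left them, time stands still between calls to the robot, and variables do not carry over. Pictures are saved under pics/ and viewed, and the job is handed in when it is done.

```bash
mkdir -p pics
python3 - <<'E'
from cell import read_state, imaging
import cv2,numpy as np
print(read_state())
for n in ("scene","top"):
    p,d=imaging.camera(n); cv2.imwrite(f"pics/{n}0.png",p[:,:,::-1]); np.savez(f"pics/{n}0.npz",p=p,d=d)
    c=imaging.get_calibration(n); print(n,c)
E
```

```text
{'clock': 0.0, 'joints': array([-1.17661515e+00,  3.00457119e-01,  1.52158417e+00, -1.97910534e-05,
        1.32067608e+00, -6.65919197e-02]), 'qd': array([-5.57292408e-04, -4.09743102e-04,  7.85809066e-06,  1.26731315e-03,
        1.32830727e-03,  8.15955776e-05]), 'effort': array([-1.58971841e-03, -5.31820536e+01, -3.52741778e+01,  7.07572815e-02,
        2.44566542e-02, -1.04012508e-04]), 'eef_pos': array([ 244.45332598, -492.41098559,  212.89268345]), 'eef_rot': array([-1.57074061e+00,  1.12349479e-03, -1.11001829e+00]), 'wrist_force': array([0.35622788, 0.03177434, 0.08116897]), 'moment': array([0.02550582, 0.02911834, 0.01654611]), 'finger_gap': 93.9313713481658}
scene {'mtx': array([[445.89926103,   0.        , 323.00718202],
       [  0.        , 445.89926103, 241.11454361],
       [  0.        ,   0.        ,   1.        ]]), 'dist': array([-0.02690586,  0.        ,  0.        ,  0.        ,  0.        ]), 'world_from_camera': array([[-5.70119238e-01,  5.15745532e-01, -6.39508093e-01,
         1.18433713e+03],
       [ 8.21261154e-01,  3.36706022e-01, -4.60607395e-01,
         6.31283063e+02],
       [-2.22299793e-02, -7.87804291e-01, -6.15524351e-01,
         6.71354706e+02],
       [ 0.00000000e+00,  0.00000000e+00,  0.00000000e+00,
         1.00000000e+00]])}
top {'mtx': array([[531.08437273,   0.        , 314.22668855],
       [  0.        , 531.08437273, 242.70191972],
       [  0.        ,   0.        ,   1.        ]]), 'dist': array([-0.09975583,  0.        ,  0.        ,  0.        ,  0.        ]), 'world_from_camera': array([[-2.29284331e-02, -9.88594205e-01,  1.48848192e-01,
         4.33753557e+02],
       [-9.99629135e-01,  2.48585825e-02,  1.11195227e-02,
         1.80259370e+02],
       [-1.46928508e-02, -1.48538037e-01, -9.88797538e-01,
         9.59068601e+02],
       [ 0.00000000e+00,  0.00000000e+00,  0.00000000e+00,
         1.00000000e+00]])}
```

View pics/scene0.png

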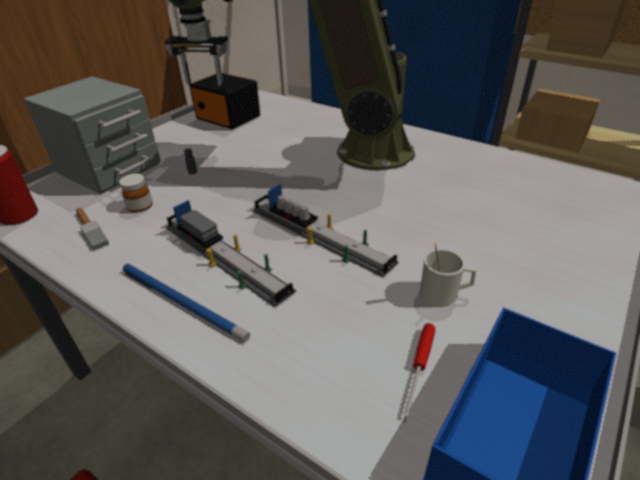

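View pics/top0.png

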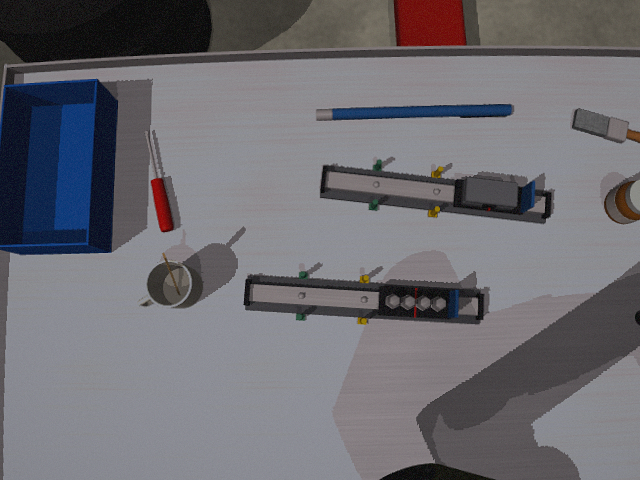

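The scene view shows the nut rail nearer the robot, with its blue plate at about (276,197). In the top view the nut carrier is at (415,302) with its red line, the plate is at (454,303) and the yellow posts are at (364,280) and (363,321). The key case carrier is at (490,192) and the mug at (170,285).

```bash
cat > h.py <<'E'
import cv2,numpy as np
from cell import imaging
def ray(n,uv):
    c=imaging.get_calibration(n);u=cv2.undistortPoints(np.array(uv,float).reshape(-1,1,2),c["mtx"],c["dist"]).reshape(-1,2)
    T=c["world_from_camera"];d=np.c_[u,np.ones(len(u))]@T[:3,:3].T
    return T[:3,3],d
def onz(n,uv,z):
    o,d=ray(n,uv); return o+d*((z-o[2])/d[:,2])[:,None]
def depthpt(n,d,uv):
    o,r=ray(n,uv); z=np.array([d[int(round(v)),int(round(u))] for u,v in uv]); return o+r*z[:,None]
def tri(uv1,uv2):
    o1,d1=ray("top",[uv1]);o2,d2=ray("scene",[uv2]);d1,d2=d1[0],d2[0]
    s=np.linalg.lstsq(np.c_[d1,-d2],o2-o1,rcond=None)[0]
    a=o1+s[0]*d1;b=o2+s[1]*d2
    return (a+b)/2,np.linalg.norm(a-b)
def blobs(p,name,mn=4):
    h=cv2.cvtColor(p,cv2.COLOR_RGB2HSV)
    lo,hi={"yellow":((18,120,80),(32,255,255)),"blue":((100,120,40),(125,255,255)),"red":((0,150,80),(8,255,255)),"green":((60,90,30),(90,255,255))}[name]
    m=cv2.inRange(h,lo,hi);n,l,s,c=cv2.connectedComponentsWithStats(m)
    return [(s[i].tolist(),c[i].round(1).tolist()) for i in range(1,n) if s[i][4]>=mn],l
E
python3 - <<'E'
from h import *
for n in("scene","top"):
    f=np.load(f"pics/{n}0.npz");p,d=f["p"],f["d"]
    for k in("yellow","blue","red","green"):
        print(n,k,[b for b in blobs(p,k)[0] if b[0][4]<1500])
f=np.load("pics/top0.npz")["p"][230:350,230:500,::-1]
a=cv2.resize(f,None,fx=2.9,fy=2.9,interpolation=cv2.INTER_CUBIC)
cv2.imwrite("pics/tz.png",a)
f=np.load("pics/scene0.npz")["p"][170:290,240:420,::-1]
cv2.imwrite("pics/sz.png",cv2.resize(f,None,fx=4.4,fy=4.4,interpolation=cv2.INTER_CUBIC))
E
```

```text
scene yellow [([551, 92, 7, 3, 7], [554.0, 92.9]), ([573, 96, 6, 4, 7], [575.6, 97.4]), ([328, 214, 4, 14, 29], [328.8, 220.8]), ([307, 226, 7, 18, 64], [309.8, 235.6]), ([234, 235, 6, 16, 37], [236.1, 243.6]), ([206, 248, 10, 18, 79], [210.7, 257.1])]
scene blue [([309, 6, 30, 101, 1270], [319.7, 70.0]), ([506, 60, 2, 4, 4], [506.2, 61.5]), ([489, 71, 2, 4, 4], [489.8, 72.5]), ([498, 70, 6, 6, 13], [500.6, 72.8]), ([490, 75, 3, 5, 6], [490.8, 76.8]), ([494, 74, 4, 3, 5], [495.4, 75.4]), ([489, 81, 5, 2, 8], [490.6, 81.5]), ([485, 83, 5, 5, 8], [487.0, 84.9]), ([482, 83, 21, 60, 328], [492.3, 116.8]), ([489, 104, 3, 3, 4], [490.2, 105.2]), ([268, 185, 13, 23, 168], [273.9, 194.6]), ([174, 202, 16, 23, 180], [181.2, 210.7]), ([124, 265, 110, 68, 1038], [179.8, 298.6])]
scene red [([0, 150, 37, 69, 897], [16.7, 183.8]), ([414, 324, 21, 43, 483], [424.4, 344.8])]
scene green [([344, 247, 6, 15, 41], [345.8, 254.9]), ([267, 266, 3, 4, 6], [267.7, 267.8]), ([237, 271, 9, 17, 61], [240.9, 279.1])]
top yellow [([431, 166, 13, 12, 83], [436.8, 172.4]), ([428, 206, 12, 12, 83], [433.6, 211.8]
[... 1401 characters left out ...]
, 3, 4], [3.8, 219.2]), ([8, 222, 7, 6, 15], [10.6, 224.2]), ([94, 222, 4, 2, 4], [95.5, 222.5]), ([2, 224, 4, 3, 4], [3.5, 225.2]), ([4, 226, 5, 5, 8], [6.1, 227.6]), ([0, 230, 5, 3, 8], [2.0, 230.8]), ([15, 234, 6, 4, 7], [17.7, 235.3]), ([90, 238, 3, 4, 6], [91.3, 239.7]), ([448, 289, 11, 29, 257], [453.2, 303.9])]
top red [([151, 178, 20, 53, 491], [160.2, 204.0]), ([488, 208, 2, 3, 4], [488.8, 209.0]), ([415, 288, 2, 2, 4], [415.5, 288.5]), ([414, 306, 2, 5, 8], [414.6, 308.4]), ([414, 312, 2, 4, 6], [414.3, 313.7])]
top green [([373, 160, 8, 11, 57], [377.5, 165.5]), ([369, 199, 9, 11, 62], [373.4, 204.8]), ([299, 272, 8, 7, 48], [302.6, 275.2]), ([296, 314, 8, 6, 43], [299.8, 316.7])]
```

View pics/tz.png

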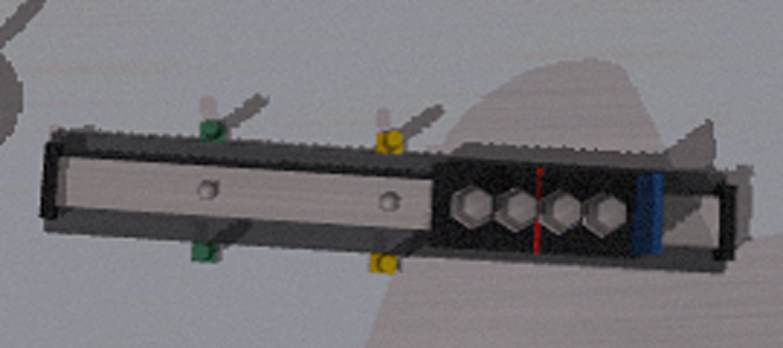

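View pics/sz.png

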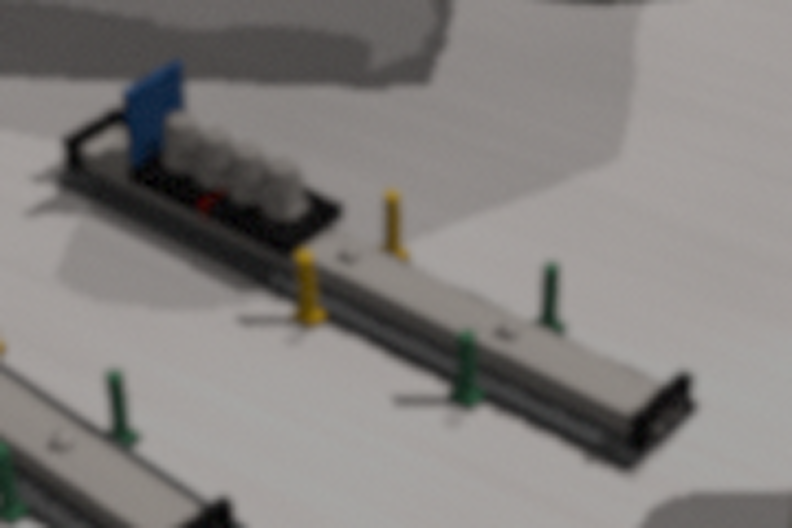

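The top zoom shows the red line at (538,210), the blue plate's rear top edge at (661,215), the yellow post tops at (390,137) and (385,261), and the yellow notch at (389,202). In the scene zoom the same post tops are at (305,252) and (392,193), the plate's top corners at (125,92) and (180,62), and the notch at (348,257).

Run:
```python
from h import *
np.set_printoptions(precision=1,suppress=True)
t=lambda u,v:(u/2.9+230-.3,v/2.9+230-.3)
s=lambda u,v:(u/4.4+240-.4,v/4.4+170-.4)
for k,a,b in [("post far",(390,137),(305,252)),("post near",(385,261),(392,193)),("notch y",(389,202),(348,257)),("notch g",(208,190),(507,332)),("plate far",(660,173),(125,92)),("plate near",(660,255),(180,62))]:
    print(k,*tri(t(*a),s(*b)))
z=lambda l,h:onz("top",[t(*x) for x in l],h)
print("notch22",z([(389,202),(208,190)],22));print("red35",z([(540,168),(537,253)],35));print("plate85",z([(661,173),(660,255)],85));print("posts45",z([(390,137),(385,261)],45))
print("endstops30",z([(50,142),(44,217),(731,185),(728,258)],30))
y=z([(389,202),(208,190)],22);u=y[1]-y[0];u/=np.linalg.norm(u);print("axis",u,"yaw from y",np.degrees(np.arctan2(-u[0],u[1])))
c=z([(540,168),(537,253)],35).mean(0);print("travel",(y[0]-c)@u)
print("mug",onz("top",[(172,284)],92),"case plate",onz("top",[(530,197)],85))
f=np.load("pics/top0.npz");print(depthpt("top",f["d"],[t(661,215),t(650,215),t(540,180),t(300,195),t(475,207),(172,284)]))
```

```text
post far [509.5 105.7  47.8] 0.7693785199059943
post near [436.3 111.7  46.4] 0.734593642322039
notch y [471.9 106.   21.4] 0.2898640158221586
notch g [481.7 215.8  22.1] 0.8307248079447715
plate far [480.9 -43.1  84.6] 2.560947810860807
plate near [434.5 -40.9  81.9] 3.092515100114444
notch22 [[472.  105.9  22. ]
 [481.9 215.5  22. ]]
red35 [[489.4  15.5  35. ]
 [438.8  19.7  35. ]]
plate85 [[481.6 -44.6  85. ]
 [435.3 -41.4  85. ]]
posts45 [[509.5 105.8  45. ]
 [436.5 111.3  45. ]]
endstops30 [[ 512.7  310.5   30. ]
 [ 467.4  314.4   30. ]
 [ 476.1 -101.2   30. ]
 [ 432.3  -96.7   30. ]]
axis [0.1 1.  0. ] yaw from y -5.180657379306293
travel 88.65352519531102
mug [[501.2 426.4  92. ]] case plate [[ 634.9 -179.9   85. ]]
[[459.5 -58.9  23.7]
 [458.2 -38.6  78.4]
 [482.3  15.4  32.1]
 [477.5 159.8  22.9]
 [466.   59.7  65.5]
 [507.9 450.7   6.3]]
```

Run:
```python
from h import *
np.set_printoptions(precision=0,suppress=True)
f=np.load("pics/scene0.npz");d=f["d"]
uv=[(u,v) for v in range(60,260,4) for u in range(0,400,4) if d[v,u]>0]
P=depthpt("scene",d,uv)
for x in range(100,800,50):
  print(x,[ (int(m[:,2].max()) if len(m) else -1) for y in range(-650,0,50) for m in [P[(P[:,0]>=x)&(P[:,0]<x+50)&(P[:,1]>=y)&(P[:,1]<y+50)]]])
from scipy.spatial.transform import Rotation as R
from cell import read_state
s=read_state();r=R.from_euler("xyz",s["eef_rot"]);print(r.as_matrix().round(2))
print(r.inv().apply(np.array([455.8,-73,s["eef_pos"][2]])-s["eef_pos"]))
```

```text
100 [138, 140, 138, 0, 2, 2, 0, 0, 1, 2, 1, 12, 29]
150 [0, 1, 1, 0, 0, 0, 2, 0, 0, 1, 0, 1, 1]
200 [3, 0, 1, 2, 285, 1, 0, 2, 0, 0, 0, 1, 349]
250 [0, 0, 283, 1, 1, 2, 0, 1, 0, 0, 2, 0, 1]
300 [2, 2, 0, 0, 1, 1, 1, 5, 0, 2, 1, 0, 1]
350 [2, 1, 1, -1, 0, 0, 0, 0, 0, 1, 0, 0, 0]
400 [240, 240, 232, 2, 76, 70, 3, 1, 0, 1, -1, 27, 83]
450 [241, 240, 239, 201, 1, 0, 0, 1, 1, 2, 28, 25, 84]
500 [240, 240, 240, 205, 1, 0, 1, 1, 0, 1, 0, 1, 0]
550 [241, 240, 242, 205, 0, 0, 2, -1, 0, 0, 1, 0, 1]
600 [242, 240, 239, 205, 84, 87, 0, 0, 29, 85, 67, 67, 44]
650 [240, 240, 234, 1, 84, 87, 1, 2, 22, 77, 67, 67, 29]
700 [2, 1, 0, 17, 2, 0, 1, 1, 1, 0, 0, -1, 43]
750 [2, 2, 2, 18, 20, 20, 16, 0, 0, 0, -1, -1, -1]
[[ 0. -0.  1.]
 [-1.  0.  0.]
 [-0. -1.  0.]]
[-282.    0.  376.]
```

```bash
python3 -m handwheel '[[[-24,0,32,0,-6,0,-1],[-48,0,64,0,-12,0,-1],[-72,0,96,0,-18,0,-1],[-96,0,128,0,-24,0,-1],[-120,0,160,0,-30,0,-1]]]' 30
cat > g.py <<'E'
import sys
from h import *
from cell import read_state
from scipy.spatial.transform import Rotation as R
np.set_printoptions(precision=1,suppress=True)
u=np.array([0.0903,0.9959,0]);S=np.array([472.4,107.,0])
s=read_state();r=R.from_euler("xyz",s["eef_rot"]);x=s["eef_pos"]
Rt=np.c_[np.cross([0,0,-1.],u),[0,0,-1.],u]
t=S+float(sys.argv[1])*u;t[2]=float(sys.argv[2])
print("clock",s["clock"],"pos",x,"along",(x-S)@u,"lat",(x-S)[0]*u[1]-(x-S)[1]*u[0],"F",s["wrist_force"],"gap",s["finger_gap"])
print("shift",r.inv().apply(t-x),"turn",np.degrees((r.inv()*R.from_matrix(Rt)).as_rotvec()))
E
python3 g.py -180 213
```

```text
clock: 0.52
eef_pos: [334.7, -312.0, 212.9]
eef_rot: [-1.57, 0.001, -0.582]
wrist_force: [0.3, -0.7, -0.0]
finger_gap: 64.0
clock 0.5167 pos [ 334.7 -312.   212.9] along -429.6728373610831 lat -99.31276972378313 F [ 0.3 -0.7 -0. ] gap 63.98659632684038
shift [-30.2   0.1 267. ] turn [ -0.1 -28.1  -0.1]
```

```bash
python3 -m handwheel '[[[-4,0,38,0,-6,0,-1],[-8,0,76,0,-12,0,-1],[-12,0,114,0,-18,0,-1],[-16,0,152,0,-24,0,-1],[-20,0,180,0,-28,0,-1]]]'
python3 g.py -180 213
```

```text
clock: 0.93
eef_pos: [417.5, -148.1, 213.0]
eef_rot: [-1.569, 0.001, -0.086]
wrist_force: [-0.2, -0.5, 0.0]
finger_gap: 31.0
clock 0.9333 pos [ 417.5 -148.1  213. ] along -259.0202010404863 lat -31.602858206001784 F [-0.2 -0.5  0. ] gap 30.953530049444712
shift [31.9  0.  78.9] turn [-0.1  0.2 -0. ]
```

```bash
python3 -m handwheel '[[[16,0,36,0,0,0,-1],[32,0,72,0,0,0,-1],[32,0,79,0,0,0,-1],[32,10,79,0,0,0,-1],[32,10,79,0,0,0,-1]]]'
python3 g.py -180 60
```

```text
clock: 1.35
eef_pos: [455.4, -72.2, 201.1]
eef_rot: [-1.569, 0.003, -0.085]
wrist_force: [0.0, 0.3, -0.5]
finger_gap: 1.2
clock 1.35 pos [455.4 -72.2 201.1] along -179.97839600352518 lat -0.7913037185911485 F [ 0.   0.3 -0.5] gap 1.1539333336693398
shift [  1.3 141.1  -0.2] turn [-0.1  0.3 -0.2]
```

```bash
python3 -m handwheel '[[[0,36,0,0,0,0,-1],[0,72,0,0,0,0,-1],[0,108,0,0,0,0,-1],[0,140,0,0,0,0,-1],[0,140,0,0,0,0,-1]]]'
python3 g.py -180 60
python3 - <<'E'
from h import *
for n in("scene","top"):
    p,d=imaging.camera(n);np.savez(f"pics/{n}1.npz",p=p,d=d)
    a=p[170:290,220:420] if n=="scene" else p[220:350,230:500]
    cv2.imwrite(f"pics/{n}1.png",cv2.resize(a[:,:,::-1],None,fx=2.9,fy=2.9))
E
```

```text
clock: 1.77
eef_pos: [451.2, -72.7, 55.9]
eef_rot: [-1.568, 0.013, -0.087]
wrist_force: [-1.1, -0.1, -1.1]
finger_gap: 0.4
clock 1.7667 pos [451.2 -72.7  55.9] along -180.85019480147028 lat -4.902968781387443 F [-1.1 -0.1 -1.1] gap 0.3606324753579935
shift [ 4.9 -4.2  0.9] turn [-0.2  0.2 -0.7]
```

View pics/top1.png

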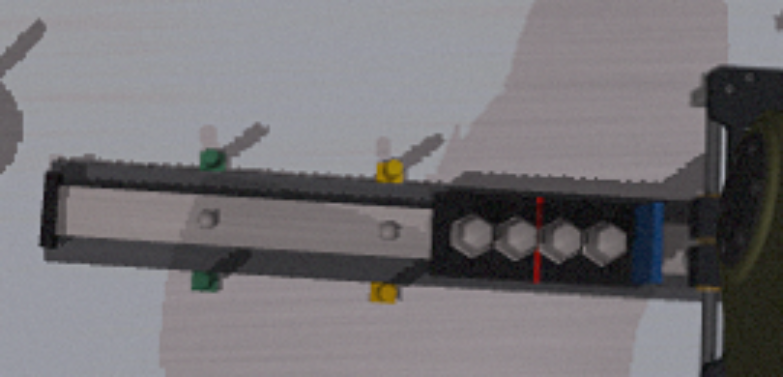

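View pics/scene1.png

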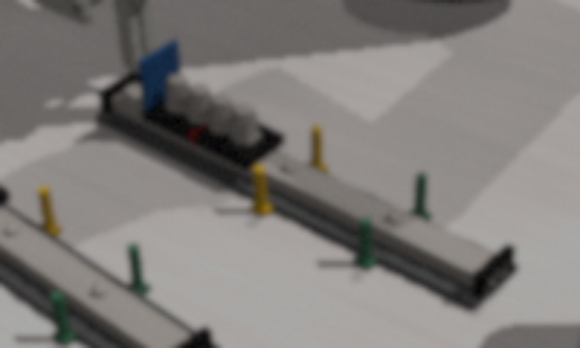

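The fingers are behind the blue plate: in the top zoom they are at (705,235) and the plate at (650,240), with the carrier not yet touched. Next I'll push slowly.

```bash
python3 -m handwheel '[[[3,-2,7,0,0,0,-1],[5,-3,14,0,0,0,-1],[5,-3,20,0,0,0,-1],[5,-3,26,0,0,0,-1],[5,-3,32,0,0,0,-1]]]'
python3 g.py -95 58
python3 -m handwheel '[[[0,0,6,0,0,0,-1],[0,0,12,0,0,0,-1],[0,0,18,0,0,0,-1],[0,0,24,0,0,0,-1],[0,0,24,0,0,0,-1]]]'
python3 g.py -95 58
```

```text
clock: 2.28
eef_pos: [462.7, -40.9, 65.1]
eef_rot: [-1.569, 0.003, -0.086]
wrist_force: [-0.6, -2.5, 0.3]
finger_gap: 0.3
clock 2.2833 pos [462.7 -40.9  65.1] along -148.15031377351082 lat 3.6676014709377167 F [-0.6 -2.5  0.3] gap 0.32951534200050636
shift [-3.4  7.2 53.2] turn [-0.1  0.2 -0.2]
clock: 2.7
eef_pos: [464.7, -15.9, 65.1]
eef_rot: [-1.569, 0.004, -0.086]
wrist_force: [0.7, -0.3, 0.1]
finger_gap: 0.6
clock 2.7 pos [464.7 -15.9  65.1] along -123.0738994812605 lat 3.468092819601859 F [ 0.7 -0.3  0.1] gap 0.5971216380311537
shift [-3.3  7.2 28.1] turn [-0.1  0.3 -0.2]
```

```bash
python3 -m handwheel '[[[-1,2,6,0,0,0,-1],[-2,4,12,0,0,0,-1],[-3,5,18,0,0,0,-1],[-3,5,24,0,0,0,-1],[-3,5,24,0,0,0,-1]]]'
python3 g.py -71 60
python3 - <<'E'
from h import *
p,d=imaging.camera("top");np.savez("pics/top2.npz",p=p,d=d)
cv2.imwrite("pics/top2.png",cv2.resize(p[230:350,230:500,::-1],None,fx=2.9,fy=2.9,interpolation=cv2.INTER_CUBIC))
E
```

```text
clock: 3.12
eef_pos: [463.6, 9.4, 59.9]
eef_rot: [-1.569, 0.004, -0.085]
wrist_force: [0.3, 0.5, -0.2]
finger_gap: 0.3
clock 3.1167 pos [463.6   9.4  59.9] along -98.03712773317713 lat 0.026643056131600673 F [ 0.3  0.5 -0.2] gap 0.3191268761016122
shift [ 0.1 -0.  27. ] turn [-0.1  0.3 -0.3]
```

View pics/top2.png

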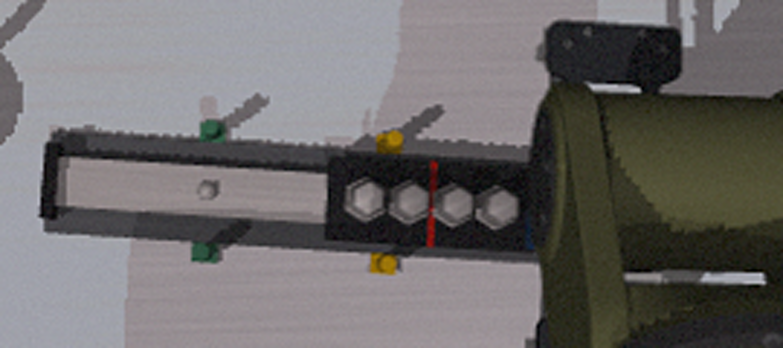

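The red line has moved to (434,160)–(431,246) in the zoom, still to the right of the posts, which are at about x=388.

Run:
```python
from h import *
t=lambda u,v:(u/2.9+229.7,v/2.9+229.7)
u=np.array([0.0903,0.9959,0]);S=np.array([472.4,107.,0])
for n,l,h in[("red",[(434,160),(431,246)],35),("red start",[(540,168),(537,253)],35),("posts",[(390,137),(385,261)],45),("notch",[(389,202)],22)]:
    print(n,(onz("top",[t(*x) for x in l],h).mean(0)-S)@u)
```

```text
red -26.120171242107364
red start -89.74825449681823
posts 1.6079224689443017
notch -1.0960197446797473
```

```bash
python3 -m handwheel '[[[0,0,3,0,0,0,-1],[0,0,6,0,0,0,-1],[0,0,9,0,0,0,-1],[0,0,12,0,0,0,-1],[0,0,12,0,0,0,-1]]]'
python3 g.py -75 60
python3 -m handwheel '[[[0,0,2,0,0,0,-1],[0,0,4,0,0,0,-1],[0,0,6,0,0,0,-1],[0,0,8,0,0,0,-1],[0,0,8,0,0,0,-1]]]'
python3 g.py -75 60
```

```text
clock: 3.58
eef_pos: [464.7, 21.0, 60.1]
eef_rot: [-1.569, 0.004, -0.085]
wrist_force: [-0.4, -2.3, -0.5]
finger_gap: 0.6
clock 3.5833 pos [464.7  21.   60.1] along -86.33937458422449 lat 0.07846391520826579 F [-0.4 -2.3 -0.5] gap 0.5596560623639516
shift [-0.   0.1 11.3] turn [-0.1  0.3 -0.2]
clock: 4.0
eef_pos: [465.4, 29.5, 60.1]
eef_rot: [-1.569, 0.004, -0.085]
wrist_force: [-0.2, -0.0, 0.9]
finger_gap: 0.5
clock 4.0 pos [465.4  29.5  60.1] along -77.8345805357276 lat -0.015714538171920367 F [-0.2 -0.   0.9] gap 0.4680193246179813
shift [0.  0.1 2.8] turn [-0.1  0.3 -0.2]
```

```bash
cat > look.py <<'E'
import sys
from h import *
n=sys.argv[1]
p,d=imaging.camera("top");np.savez(f"pics/top{n}.npz",p=p,d=d)
cv2.imwrite(f"pics/top{n}.png",cv2.resize(p[230:350,230:500,::-1],None,fx=2.9,fy=2.9,interpolation=cv2.INTER_CUBIC))
E
python3 look.py 3
```

```text
(no output)
```

View pics/top3.png

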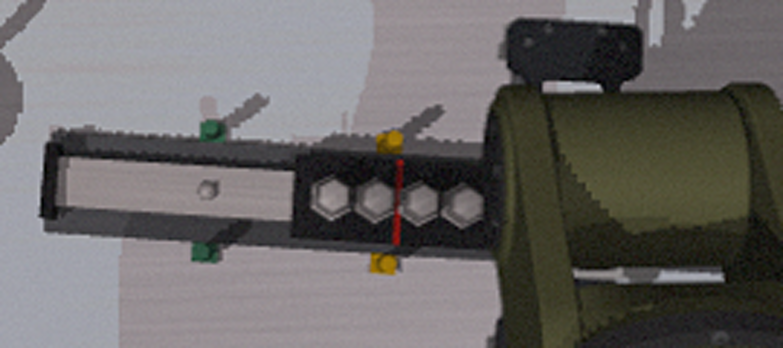

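The red line is now at (399,160)–(396,245), about 5 mm short of the station. I'll inch it forward.

```bash
python3 -m handwheel '[[[0,0,1,0,0,0,-1],[0,0,2,0,0,0,-1],[0,0,3,0,0,0,-1],[0,0,4,0,0,0,-1],[0,0,4,0,0,0,-1]]]'
python3 g.py -72 60; python3 look.py 4
```

```text
clock: 4.47
eef_pos: [465.6, 33.5, 60.1]
eef_rot: [-1.569, 0.004, -0.085]
wrist_force: [-0.2, 0.5, 0.6]
finger_gap: 0.3
clock 4.4667 pos [465.6  33.5  60.1] along -73.80644099492969 lat -0.09031833169901393 F [-0.2  0.5  0.6] gap 0.3359041223797176
shift [0.1 0.1 1.8] turn [-0.1  0.3 -0.3]
```

View pics/top4.png

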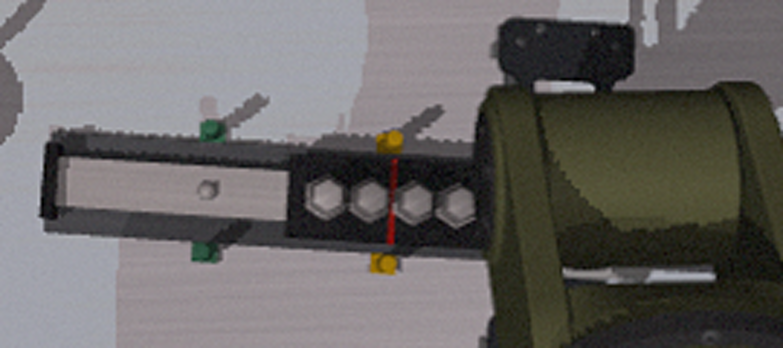

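```bash
python3 -m handwheel '[[[0,0,1,0,0,0,-1],[0,0,2,0,0,0,-1],[0,0,2,0,0,0,-1]]]'
python3 g.py -72 60
python3 -m handwheel '[[[0,0,-5,0,0,0,-1],[0,0,-15,0,0,0,-1],[0,0,-30,0,0,0,-1],[0,-30,-45,0,0,0,-1],[0,-60,-60,0,0,0,-1]]]'
python3 -m handwheel '[[[0,-35,-20,0,0,0,-1],[0,-70,-60,0,0,0,-1],[0,-70,-100,0,0,0,-1],[0,-70,-130,0,0,0,-1],[0,-70,-130,0,0,0,-1]]]'
python3 look.py 5
python3 - <<'E'
from h import *
p,d=imaging.camera("scene");cv2.imwrite("pics/scene5.png",p[:,:,::-1])
E
```

```text
clock: 4.77
eef_pos: [465.9, 35.6, 60.1]
eef_rot: [-1.569, 0.004, -0.085]
wrist_force: [0.1, -1.3, 0.5]
finger_gap: 0.6
clock 4.7667 pos [465.9  35.6  60.1] along -71.72488984655418 lat -0.05413882037572293 F [ 0.1 -1.3  0.5] gap 0.6190352645356801
shift [ 0.1  0.1 -0.3] turn [-0.1  0.3 -0.2]
clock: 5.18
eef_pos: [459.9, -25.5, 119.7]
eef_rot: [-1.568, 0.008, -0.085]
wrist_force: [-0.1, 0.2, -0.6]
finger_gap: 0.7
clock: 5.6
eef_pos: [448.6, -160.8, 190.2]
eef_rot: [-1.57, 0.006, -0.089]
wrist_force: [-0.1, 0.0, -0.1]
finger_gap: 0.7
```

View pics/top5.png

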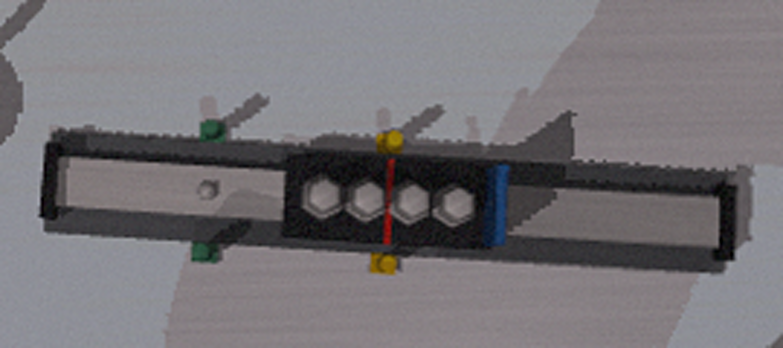

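View pics/scene5.png

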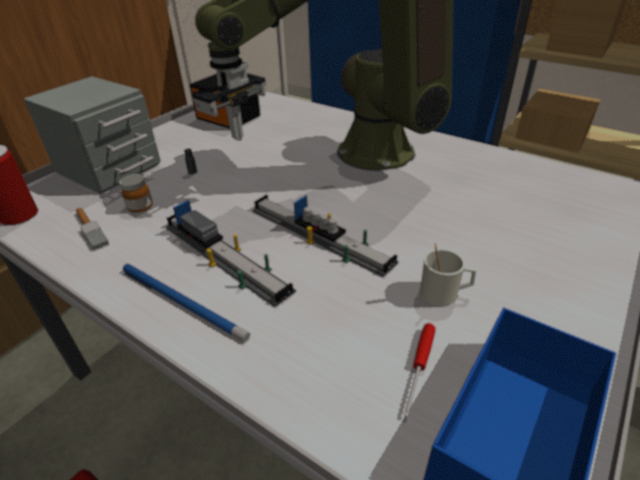

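The red line at (391,160)–(387,245) now lies in line with the yellow posts. The key case carrier at (200,227) and the mug at (441,278) look unmoved. I'll do one numerical check and then hand in.

Run:
```python
from h import *
from cell import order,read_state
t=lambda u,v:(u/2.9+229.7,v/2.9+229.7)
u=np.array([0.0903,0.9959,0]);S=np.array([472.4,107.,0])
print("red vs station mm",(onz("top",[t(391,160),t(387,245)],35).mean(0)-S)@u)
a=np.load("pics/top0.npz")["p"].astype(int);b=np.load("pics/top5.npz")["p"].astype(int)
for k in("blue",):
  for f in(a,b): print("case plate",[x for x in blobs(f.astype(np.uint8),k)[0] if 510<x[1][0]<540])
print("mug diff",abs(a-b)[250:310,135:210].mean(),"case diff",abs(a-b)[170:220,450:540].mean(),"F",read_state()["wrist_force"])
order.sign_off()
```

```text
red vs station mm -0.13993268256690705
case plate [([520, 181, 15, 32, 334], [527.5, 196.6])]
case plate [([521, 181, 14, 32, 328], [527.6, 196.3])]
mug diff 2.5682222222222224 case diff 5.889185185185185 F [ 0.6494256   0.45061597 -0.23529002]
the job is handed in; nothing more can be done
```

The nut carrier now sits at the yellow station, and the job is handed in. I closed the gripper, came in behind the carrier's blue plate, pushed it about 90 mm along the rail in slow steps, then backed the arm off and up.

- **Carrier position:** the last picture puts its red line 0.1 mm from the station. My two estimates of the station, from the posts and from the notch, differed by about 2.7 mm, and I used a point between them.
- **Detent:** I saw no clear click in the force readings, only about 1–2 N while pushing. That it is seated rests on the position in the picture taken after the arm had let go.
- **Key case carrier and mug:** neither moved. The case's blue plate is within 0.3 pixel of where it was, and the mug area of the picture is nearly unchanged.
- **Arm:** it ended clear of everything, with under 1 N at the wrist. The whole job took about 6 s.

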